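# Push the probe-tip case home into its corner stop

### The arm

A 6-joint arm with a two-finger parallel gripper is mounted at the origin on a cart in front of the work surface, level with it; the furniture and walls round the work are solid. World frame = base frame: x ahead of the robot, y to its left, z up, the work surface at z = 0. Lengths are in m, angles in rad, forces in N, time in s.
With the tool pointing down it reaches from about 0.375 to 0.975 m from the base axis. Payload 3.8 kg.
Tool frame: the origin (TCP) lies on the mounting face of the last link; the fingertips stand 173 mm ahead of it and the grasp point (between the pads) lies 155 mm ahead of it; z points along the fingers, y is the direction in which the jaws open and shut (so a half turn about z gives the same grasp; the last joint's range is limited). The gripper opens to 85 mm and grips with 20 to 120 N. Pads are 22 mm wide; open, the fingers measure 114 mm over their backs; the gripper's body (76 mm by 85 mm) begins 54 mm behind the grasp point. The pads swing forward as they close: fully open they stand 13 mm farther back than shut.
Start: joints at [-1.167, 0.264, 1.604, -0, 1.274, -0.037], TCP at [0.288, -0.61, 0.405] pointing down, gripper open.
Joint ranges: [-2.63, 2.63], [-0.94, 2.18], [0.31, 2.57], [-1.31, 4.45], [0, 2.66], [-2.55, 2.55]. Speed limits (rad/s): [2.57, 2.57, 3.14, 3.14, 3.14, 3.14].

### API

Orientations are given as a rotation vector (axis times angle).
In Python, from workcell import bot, imaging, order gives the robot as it stands. The module is installed in compiled form; this text tells all that it offers.
- The arm moves only by the shell command python3 -m creep 'ROWS' [OPENING] [FORCE]. ROWS is JSON, a list of rows, each an object with "slide": the shift along the tool's x, y, z each as a share of 25 mm, from -1 to 1, a list of three; "angular": the turn, a rotation vector about the tool's x, y, z each as a share of 4 degrees, from -1 to 1, a list of three. A call has 1 to 5 rows; each row shifts and turns the commanded pose from where the row before left it, along the tool's axes as they then stand; what a row does not reach is not made up. A row lasts 1/12 s, in which the tool goes at most 41.7 mm and 7.16 degrees, less where a joint would pass 70% of its speed; a pose out of reach is approached as far as the arm can. A call with a number of a shift or a turn outside -1 to 1 is refused whole. A call with a gripper value outside its range is refused whole. OPENING is the closure, from -1 (fully open) to 1 (shut), set as the call begins (- or left out, the last holds). The fingers move at their own pace and stop on an object; FORCE is the grip in N (left out, the last holds). Time passes only in rows, so rows that do not move let the fingers close. It gives the time, the measured TCP pose, the force and the opening at its end, in the units of the state.
- bot.read_state(): the state, without advancing time (a new reading comes with each control period).
- imaging.read_camera(name): name is "scene" or "top" or "wrist"; returns (picture, depth): 420x560x3 uint8, red, green, blue; 420x560 float32, m along the optical axis (not along the pixel's ray), 0 where there is no reading.
- imaging.camera_model(name): a dict with "fovy" (degrees; the focal length in pixels is half the picture's height over the tangent of half this angle, whatever the lens; pixels are square), "cx", "cy" (the principal point, pixels), "camera_from_world" (4x4, takes a point from world to camera coordinates); the wrist camera has in their place "tool_from_camera" (4x4, takes a point from camera to tool coordinates, whose origin is the TCP and whose axes are the flange's). Camera axes: x right, y down, z forward; pixel columns grow to the right and rows downward; lengths in m; the calibration is good to about 2 mm. A picture is of the moment at which its call begins: read the wrist's pose just before it. camera_model takes no time and is no camera call.
- order.finish_job(): hands the job in, once; it reports no verdict.
The state is a dict: "time": time; "q": joint angles; "joint_vel": joint speeds; "joint_torque": joint torques, N m; "tool_pos": TCP position; "tcp_rot": TCP orientation; "wrist_force": force on the tool from outside, world axes, zero at the start; "torque": the same for the moment, N m; "width": opening from 0.0 (shut) to 1.0 (fully open).
Only numpy, scipy, OpenCV 4.12 (cv2) and the standard library are available. Lean on these libraries where they do the work, as an engineer would, in place of code of your own. Each camera call takes 0.05 s, during which the arm holds its last target.

### The job

Push the small hinged case along the desk into the inside corner of the L-shaped metal stop, so that its hinge side stands flush against the long arm and its end flush against the short arm, latch facing out. Push it gently with the fingers and never lift or tip it; leave the other things on the desk where they stand.

Things in the scene. Friction and masses are not known exactly. Their poses are not given: they have to be found in the camera images.
- case: hinged case for probe tips, lid shut and fixed; 50 mm deep (x), 66 mm wide (y), 30 mm high, about 0.15 kg, loose. Origin on the underside; x points to the hinge side (face at x = +24 mm); latch side at x = -26 mm, latch tab to -28 mm; ends at y = +-33 mm; z up. At the start x points away from the robot within 0.5 rad
- latch (a point): the latch in the middle of the case's front face, 26 mm to -x of the case's origin, 20 mm above its underside
- corner_stop: L-shaped stop of aluminium angle fixed to the desk: walls 16 mm high, 4 mm thick, foot strips (3 mm high, 20 mm wide) on the outer side only. Origin: inner corner at desk height. Long arm: inner face x = 0, runs 300 mm to -y. Short arm: inner face y = 0, runs 65 mm to -x. The case belongs at x < 0, y < 0. Its x points away from the robot within 0.2 rad; z up
- drop_bottle: small upright dropper bottle with pointed cap, 27 mm diameter, 68 mm high, standing in front of the short arm of the stop; origin in the middle of its underside; to be left alone
- gel_bottle: white round bottle with spout, 44 mm diameter, 85 mm high, on the right; origin in the middle of its underside; to be left alone
- stamp: hand stamp with upright handle, 22x45 mm foot, 58 mm high, near right; origin in the middle of its underside; to be left alone
- strip_carton: small plain carton lying flat, 30x66x22 mm, on the left; origin in the middle of its underside; to be left alone
- lens_tin: flat round tin, 40 mm diameter, 18 mm high, left of the stop; origin in the middle of its underside; to be left alone
- loupe: round stand magnifier, 36 mm diameter, 26 mm high, behind the stop; origin in the middle of its underside; to be left alone
- penlight: ribbed slim torch lying flat, 14x120x15 mm, long along its y, near left; origin in the middle of its underside; to be left alone
Mind the look-alikes: they are no part of the job. What is meant by the case is not red, and is the smaller of those in its own colour.

How it is judged:
At the end, for the whole second after the job is handed in: The case rests on the desk in the corner: hinge side within 4 mm of the long arm, its end within 4 mm of the short arm, turned less than 0.06 rad from the stop, latch facing out (x of case in the frame of corner_stop between -0.028 and -0.02 m and y of case in the frame of corner_stop between -0.037 and -0.029 m and angle between the x axis of case and the x axis of corner_stop, either way round below 0.06 rad and x of latch in the frame of corner_stop below -0.04 m and height (world z) of case below 0.003 m and angle between case's own z axis and vertical below 0.05 rad and linear speed of case below 0.005 m/s); the robot touches nothing.
It fails at once if the case is lifted off the desk (height (world z) of case above 0.01 m).
It fails at once if the case is tipped (angle between case's own z axis and vertical above 0.25 rad).
It fails at once if the case is pushed roughly (over 60 N) (contact force between the fingers and case above 60 N).
It fails at once if one of the other things is moved more than 20 mm (distance of any of drop_bottle, gel_bottle, stamp, strip_carton, lens_tin, loupe, penlight from where it was at the start of the episode above 0.02 m).
It also fails if it takes over 51 s, if anything falls off the work surface, if the arm or the gripper's body presses on something with over 40 N, if the wrist force passes 120 N, or if a joint passes its speed limit or range.

## Working session

There is one attempt and no reset: what is moved stays moved. The work goes in short steps, Python scripts to look and compute and a shell command to move; the robot and the scene stay as the last step left them, time stands still between calls to the robot, and variables do not carry over. Pictures are saved under pics/ and viewed, and the job is handed in when it is done.

```bash
mkdir -p pics; ls
python3 - <<'E'
from workcell import bot, imaging
import cv2,numpy as np
print(bot.read_state())
for n in ("top","scene","wrist"):
    p,d=imaging.read_camera(n)
    cv2.imwrite(f"pics/{n}0.png",p[:,:,::-1]); np.savez(f"pics/{n}0.npz",p=p,d=d)
    print(n,imaging.camera_model(n))
E
```

```text
pics
{'time': 0.0, 'q': array([-1.16689073e+00,  2.64769451e-01,  1.60536990e+00,  2.86578771e-05,
        1.27370167e+00, -3.68960934e-02]), 'joint_vel': array([ 1.21947229e-03,  1.56741086e-04,  1.41569695e-03, -3.26822156e-03,
       -5.32772863e-04, -7.00496971e-05]), 'joint_torque': array([ 1.81271524e-03, -5.15115845e+01, -3.67313755e+01,  2.30272299e-04,
        1.32361820e-02,  4.37602466e-06]), 'tool_pos': array([ 0.28786998, -0.61016149,  0.40335282]), 'tcp_rot': array([-3.06343801e+00, -6.86320176e-01,  6.01727896e-04]), 'wrist_force': array([0.41903296, 0.52978119, 0.69792513]), 'torque': array([0.03256069, 0.00347975, 0.03165362]), 'width': 1.0053598676646858}
top {'fovy': 46.52105931190049, 'cx': 278.0021859017331, 'cy': 212.51810109855617, 'camera_from_world': array([[ 0.09013009, -0.99592037,  0.00437941, -0.02176387],
       [-0.97311317, -0.08900022, -0.21243756,  0.57419773],
       [ 0.21196066,  0.01488536, -0.97716483,  1.11240533],
       [ 0.        ,  0.        ,  0.        ,  1.        ]])}
scene {'fovy': 44.850482052841, 'cx': 281.4500412521306, 'cy': 203.901257445786, 'camera_from_world': array([[-0.65480675, -0.755611  ,  0.01673704,  0.39762335],
       [-0.56260418,  0.47252217, -0.67837993,  0.33577973],
       [ 0.50468272, -0.45362409, -0.73452062,  1.05441852],
       [ 0.        ,  0.        ,  0.        ,  1.        ]])}
wrist {'fovy': 58.90120284616142, 'cx': 277.32155635004483, 'cy': 211.1100747602281, 'tool_from_camera': array([[ 7.60691517e-04, -9.60313176e-01, -2.78922973e-01,
         7.11921391e-02],
       [ 9.99999671e-01,  8.08616771e-04, -5.67686214e-05,
         6.29040133e-04],
       [ 2.80057449e-04, -2.78922838e-01,  9.60313476e-01,
         3.05595869e-02],
       [ 0.00000000e+00,  0.00000000e+00,  0.00000000e+00,
         1.00000000e+00]])}
```

View pics/top0.png

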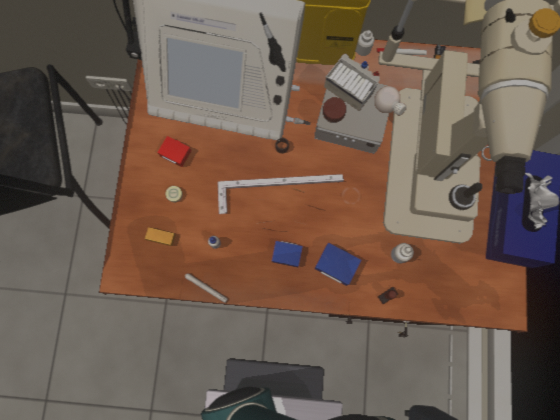

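View pics/scene0.png

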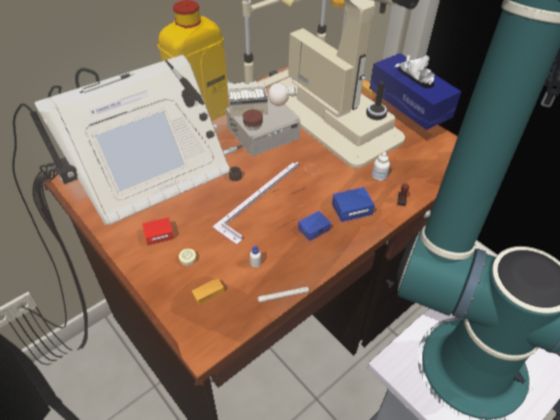

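Candidates for the case in the top view: red case (173,151), small blue (288,253), larger blue (338,263). The case isn't red and is the smaller of its colour, so I choose the small blue one at (288,253). Next is a close crop and measurement.

```bash
cat > h.py <<'E'
import numpy as np,cv2
from workcell import imaging
def f(m): return 210/np.tan(np.radians(m["fovy"]/2))
def cast(n,uv,z):
    m=imaging.camera_model(n);T=m["camera_from_world"];R=T[:3,:3];c=-R.T@T[:3,3]
    uv=np.atleast_2d(np.array(uv,float))
    r=np.c_[(uv[:,0]-m["cx"])/f(m),(uv[:,1]-m["cy"])/f(m),np.ones(len(uv))]@R
    return c+r*((z-c[2])/r[:,2])[:,None]
def proj(n,P):
    m=imaging.camera_model(n);T=m["camera_from_world"]
    q=np.atleast_2d(P)@T[:3,:3].T+T[:3,3]
    return q[:,:2]/q[:,2:]*f(m)+[m["cx"],m["cy"]]
E
python3 - <<'E'
import numpy as np,cv2
from h import *
for n,(x0,y0,x1,y1) in {"top":(150,165,430,315),"scene":(180,150,420,310)}.items():
    z=np.load(f"pics/{n}0.npz");p=z["p"]
    hsv=cv2.cvtColor(p,cv2.COLOR_RGB2HSV)
    mk=cv2.inRange(hsv,(105,120,40),(130,255,255))
    cs,_=cv2.findContours(mk,0,2)
    for c in cs:
        if cv2.contourArea(c)>60:
            r=cv2.minAreaRect(c); print(n,cv2.contourArea(c),r, cast(n,[r[0]],.03).round(3), cv2.boxPoints(r).round(1).tolist())
            b=cast(n,cv2.boxPoints(r),.03); print(b.round(4).tolist(), np.linalg.norm(b-np.roll(b,-1,0),axis=1).round(4))
    s=cv2.resize(p[y0:y1,x0:x1],None,fx=2.8 if n=="top" else 3.2,fy=2.8 if n=="top" else 3.2,interpolation=cv2.INTER_CUBIC)
    cv2.imwrite(f"pics/{n}_crop.png",s[:,:,::-1])
E
```

```text
top 887.0 ((337.855712890625, 263.3140563964844), (35.80609893798828, 26.665515899658203), 27.407573699951172) [[ 0.469 -0.125  0.03 ]] [[315.79998779296875, 266.8999938964844], [328.1000061035156, 243.1999969482422], [359.8999938964844, 259.70001220703125], [347.6000061035156, 283.3999938964844]]
[[0.4553, -0.0721, 0.03], [0.5155, -0.0977, 0.03], [0.4823, -0.1771, 0.03], [0.4228, -0.1509, 0.03]] [0.0654 0.0861 0.065  0.0852]
top 444.5 ((286.64337158203125, 253.40188598632812), (25.37038803100586, 19.350296020507812), 10.61965560913086) [[0.482 0.001 0.03 ]] [[272.3999938964844, 260.6000061035156], [276.0, 241.60000610351562], [300.8999938964844, 246.1999969482422], [297.29998779296875, 265.20001220703125]]
[[0.461, 0.0336, 0.03], [0.5081, 0.0293, 0.03], [0.5021, -0.0322, 0.03], [0.4552, -0.0274, 0.03]] [0.0473 0.0618 0.0472 0.0613]
top 2231.0 ((531.4808349609375, 226.68218994140625), (52.70878982543945, 69.19664001464844), 6.009006023406982) [[ 0.602 -0.593  0.03 ]] [[501.6000061035156, 258.29998779296875], [508.8999938964844, 189.5], [561.2999877929688, 195.0], [554.0999755859375, 
[... 933 characters left out ...]
76037597656) [[ 0.461 -0.121  0.03 ]] [[333.0, 195.0], [368.29998779296875, 186.1999969482422], [374.70001220703125, 211.8000030517578], [339.3999938964844, 220.60000610351562]]
[[0.5174, -0.1011, 0.03], [0.4797, -0.1969, 0.03], [0.4063, -0.1409, 0.03], [0.4436, -0.0503, 0.03]] [0.103  0.0923 0.0979 0.0896]
scene 2124.0 ((414.576904296875, 89.88461303710938), (92.91228485107422, 50.75507354736328), 33.6900634765625) [[ 0.684 -0.645  0.03 ]] [[361.79998779296875, 85.19999694824219], [390.0, 43.0], [467.29998779296875, 94.5], [439.20001220703125, 136.8000030517578]]
[[0.8133, -0.5299, 0.03], [0.9322, -0.8088, 0.03], [0.5576, -0.7575, 0.03], [0.4845, -0.512, 0.03]] [0.3032 0.3781 0.2561 0.3293]
```

View pics/top_crop.png

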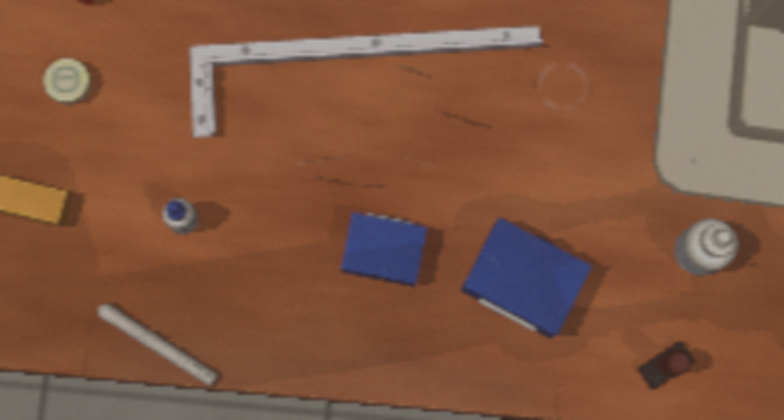

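View pics/scene_crop.png

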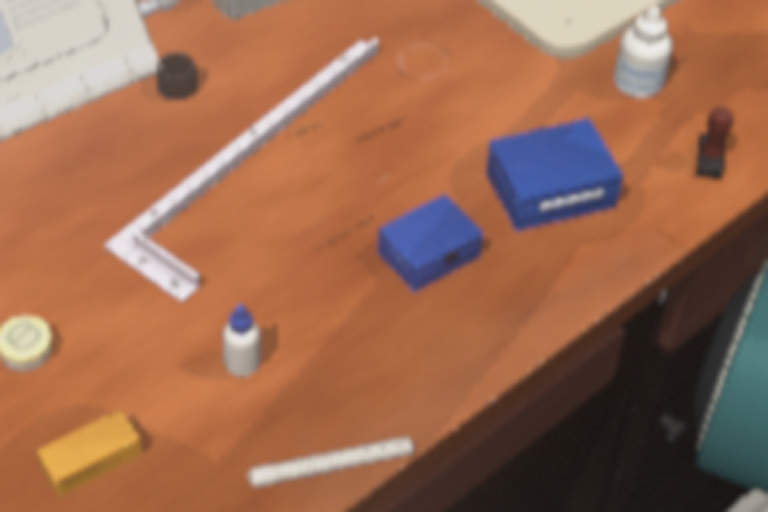

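The crop confirms the choice: the small blue case at top (288,253) has the brown latch on its robot-facing front (scene crop (450,257)). Next I measure the stop and the bottle.

Run:
```python
import numpy as np,cv2
from h import *
z=np.load("pics/top0.npz");p=z["p"]
hsv=cv2.cvtColor(p,cv2.COLOR_RGB2HSV)
mk=cv2.inRange(hsv,(0,0,120),(179,70,255)); mk[:,:205]=0; mk[:,350:]=0; mk[:170]=0; mk[222:]=0
# lower edge of long arm per column, right edge of short arm per row (subpixel on saturation)
S=hsv[:,:,1].astype(float); V=p.astype(float)[:,:,2] # blue channel: white high, wood low
def edge(a,i0,thr=110):
    # from white outwards increasing index
    for i in range(i0,len(a)-1):
        if a[i]>=thr>a[i+1]: return i+(a[i]-thr)/(a[i]-a[i+1])
L=[];
for c in range(240,338,3):
    col=V[170:200,c]; i0=int(col.argmax()); L.append((c,170+edge(col,i0)))
Sh=[]
for r in range(192,211,2):
    row=V[r,212:236]; i0=int(row.argmax()); Sh.append((212+edge(row,i0),r))
print(np.array(L).round(1).tolist()); print(np.array(Sh).round(1).tolist())
A=cast("top",L,.016)[:,:2];B=cast("top",Sh,.016)[:,:2]
def fit(P):
    v=cv2.fitLine(P.astype(np.float32),cv2.DIST_HUBER,0,.001,.001).ravel(); return v[:2],v[2:]
va,pa=fit(A);vb,pb=fit(B)
if va[1]>0: va=-va
if vb[0]>0: vb=-vb
t=np.linalg.solve(np.c_[va,-vb],pb-pa); c=pa+va*t[0]
print("corner",c,"long dir",va,"yaw",np.arctan2(va[0],-va[1]),"short dir",vb,np.arctan2(-vb[1],-vb[0]))
print("ends",A[[0,-1]],B[[0,-1]])
P=proj("scene",np.r_[np.r_[c,.016],np.r_[c+.3*va,.016],np.r_[c+.065*vb,.016]].reshape(3,3)); print("scene px",P)
print("bottle cap",cast("top",[[213,239]],.065))
print("depth-check z at stop, case:")
m=imaging.camera_model("top");T=m["camera_from_world"]
for u,v in [(287,253),(300,220),(280,183)]:
    d=z["d"][v,u]; q=np.array([(u-m["cx"])/f(m)*d,(v-m["cy"])/f(m)*d,d]); print(T[:3,:3].T@(q-T[:3,3]))
im=cv2.imread("pics/scene0.png")
for q in P: cv2.drawMarker(im,tuple(int(round(x)) for x in q),(0,0,255),0,6,1)
cv2.imwrite("pics/scene_chk.png",cv2.resize(im[130:290,180:420],None,fx=3.2,fy=3.2))
```

```text
[[240.0, 185.8], [243.0, 185.7], [246.0, 185.8], [249.0, 185.7], [252.0, 185.4], [255.0, 184.9], [258.0, 184.8], [261.0, 184.7], [264.0, 184.8], [267.0, 184.6], [270.0, 184.4], [273.0, 183.9], [276.0, 183.7], [279.0, 183.8], [282.0, 183.8], [285.0, 183.6], [288.0, 183.1], [291.0, 182.8], [294.0, 182.7], [297.0, 182.8], [300.0, 182.7], [303.0, 182.6], [306.0, 182.1], [309.0, 181.8], [312.0, 181.7], [315.0, 181.8], [318.0, 181.6], [321.0, 181.4], [324.0, 180.9], [327.0, 180.7], [330.0, 180.7], [333.0, 180.8], [336.0, 180.6]]
[[225.3, 192.0], [225.3, 194.0], [225.2, 196.0], [225.4, 198.0], [225.5, 200.0], [225.7, 202.0], [225.9, 204.0], [226.0, 206.0], [226.3, 208.0], [226.3, 210.0]]
corner [0.63768184 0.17098832] long dir [ 0.14911357 -0.9888201 ] yaw 0.14967176 short dir [-0.98471117 -0.17419519] 0.17508839
ends [[ 0.6437284   0.13295017]
 [ 0.67961728 -0.10799565]] [[0.62433941 0.16822333]
 [0.57837613 0.16034344]]
scene px [[222.58650379 222.46919593]
 [297.65562829 162.18635359]
 [241.70259858 235.25422675]]
bottle cap [[0.49519408 0.17775418 0.065     ]]
depth-check z at stop, case:
[4.82520621e-01 3.42746824e-05 3.03916124e-02]
[ 0.57327096 -0.0258055  -0.00128824]
[0.66057564 0.03291276 0.01530778]
```

View pics/scene_chk.png

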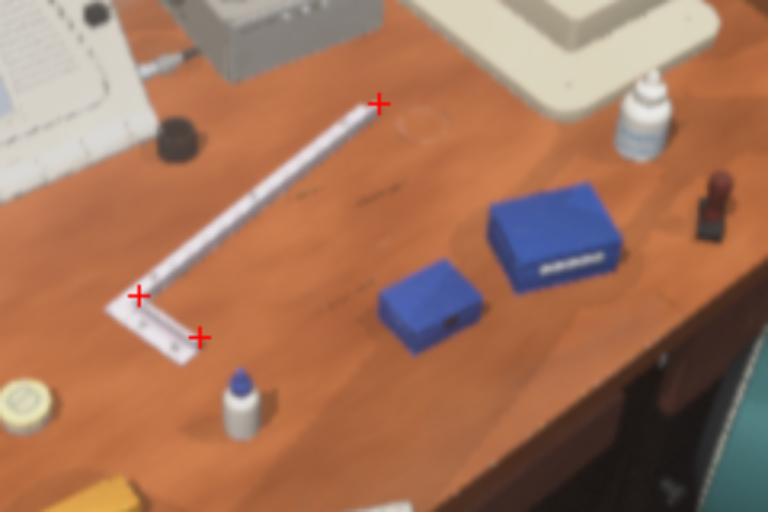

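The picture shows the calculated stop corner and arm ends landing on the real stop (red marks at (139,296), (379,104), (200,337)), so the calibration agrees to about 1–2 mm. Result: corner (0.638, 0.171), yaw 0.15; case (0.482, 0.001), yaw −0.09; bottle (0.495, 0.178).

I'll push +x first with the fingers straddling the latch, then +y along the long arm. First I turn the tool to the stop's yaw and travel high.

```bash
python3 -m creep '[{"slide":[0.2,-1,0],"angular":[0,0,1]},{"slide":[0.2,-1,0],"angular":[0,0,1]},{"slide":[0.3,-1,0],"angular":[0,0,1]},{"slide":[0.4,-1,0],"angular":[0,0,1]},{"slide":[0.4,-1,0],"angular":[0,0,0.16]}]' 0.25 20
python3 -m creep '[{"slide":[0.4,-1,0],"angular":[0,0,0]},{"slide":[0.4,-1,0],"angular":[0,0,0]},{"slide":[0.4,-1,0],"angular":[0,0,0]},{"slide":[0.4,-1,0],"angular":[0,0,0]},{"slide":[0.4,-1,0],"angular":[0,0,0]}]'
cat > go.py <<'E'
import sys,numpy as np
from scipy.spatial.transform import Rotation as Ro
from workcell import bot
C=np.array([.638,.171]);yw=.15;X=np.array([np.cos(yw),np.sin(yw)]);Y=np.array([-X[1],X[0]])
s=bot.read_state();p=s["tool_pos"];R=Ro.from_rotvec(s["tcp_rot"]).as_matrix()
print("t",round(s["time"],2),"tcp",p.round(4),"stopframe",((p[:2]-C)@X).round(4),((p[:2]-C)@Y).round(4),"w",round(s["width"],3),"F",s["wrist_force"].round(1))
print("tool x yaw",np.arctan2(R[1,0],R[0,0]).round(4),"tilt",R[:,2].round(3))
if len(sys.argv)>3:
    tx,ty,tz=map(float,sys.argv[1:4])  # stop-frame x,y, world z
    w=np.r_[C+tx*X+ty*Y,tz]-p
    print("target",(w+p).round(4),"rows of 25mm:",(R.T@w/.025).round(2),"turn z rows of 4deg",round(-np.degrees(yw-np.arctan2(R[1,0],R[0,0]))/4,3))
E
python3 - <<'E'
import sys; sys.path.insert(0,'.')
from go import C,X,Y
import numpy as np
print((np.array([.426,-.0076])-C)@X,(np.array([.426,-.0076])-C)@Y)
E
python3 go.py -0.236 -0.145 0.36
```

```text
time: 0.57
tool_pos: [0.2865, -0.4803, 0.4041]
tcp_rot: [-3.132, -0.23, 0.001]
wrist_force: [0.1, -0.4, 1.5]
width: 0.377
time: 0.98
tool_pos: [0.3177, -0.3491, 0.4044]
tcp_rot: [-3.132, -0.235, 0.0]
wrist_force: [0.7, -0.3, 0.3]
width: 0.375
t 0.98 tcp [ 0.3177 -0.3491  0.4044] stopframe -0.3944 -0.4664 w 0.375 F [ 0.7 -0.3  0.3]
tool x yaw 0.1501 tilt [-0.  0. -1.]
-0.2363091189822258 -0.1449136304349741
t 0.98 tcp [ 0.3177 -0.3491  0.4044] stopframe -0.3944 -0.4664 w 0.375 F [ 0.7 -0.3  0.3]
tool x yaw 0.1501 tilt [-0.  0. -1.]
target [ 0.4263 -0.0076  0.36  ] rows of 25mm: [  6.34 -12.85   1.78] turn z rows of 4deg 0.001
```

```bash
python3 -m creep '[{"slide":[0.5,-1,0.1]},{"slide":[0.5,-1,0.1]},{"slide":[0.5,-1,0.1]},{"slide":[0.5,-1,0.1]},{"slide":[0.5,-1,0.1]}]'
python3 -m creep '[{"slide":[0.5,-1,0.2]},{"slide":[0.5,-1,0.2]},{"slide":[0.5,-1,0.2]},{"slide":[0.5,-1,0.3]},{"slide":[0.5,-1,0.3]}]'
python3 -m creep '[{"slide":[0.4,-1,0.1]},{"slide":[0.4,-0.8,0]},{"slide":[0.2,0,0]},{"slide":[0,0,0]}]'
python3 go.py -0.236 -0.145 0.19
python3 - <<'E'
from workcell import imaging
import cv2
p,d=imaging.read_camera("wrist"); cv2.imwrite("pics/wrist1.png",p[:,:,::-1])
E
```

```text
t 0.98 tcp [ 0.3177 -0.3491  0.4044] stopframe -0.3944 -0.4664 w 0.375 F [ 0.7 -0.3  0.3]
tool x yaw 0.1501 tilt [-0.  0. -1.]
target [ 0.4263 -0.0076  0.19  ] rows of 25mm: [  6.34 -12.85   8.58] turn z rows of 4deg 0.001validation failed for argument at $[0]...
validation failed for argument at $[0]...
validation failed for argument at $[0]...
```

View pics/wrist1.png

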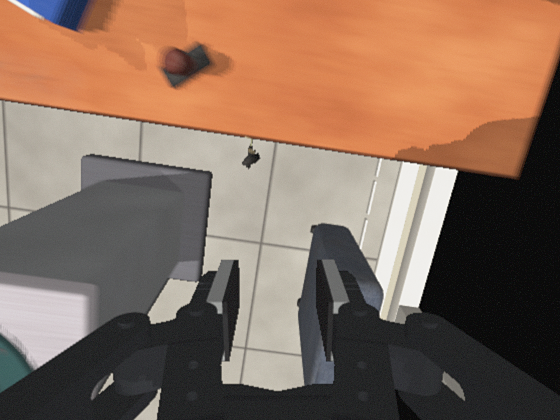

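The calls were refused because "angular" is required in each row. The wrist view shows the stamp at (185,65), and the arm hasn't moved yet. I'm resending the rows with it included.

```bash
python3 -m creep '[{"slide":[0.5,-1,0.1],"angular":[0,0,0]},{"slide":[0.5,-1,0.1],"angular":[0,0,0]},{"slide":[0.5,-1,0.1],"angular":[0,0,0]},{"slide":[0.5,-1,0.1],"angular":[0,0,0]},{"slide":[0.5,-1,0.1],"angular":[0,0,0]}]'
python3 -m creep '[{"slide":[0.5,-1,0.2],"angular":[0,0,0]},{"slide":[0.5,-1,0.2],"angular":[0,0,0]},{"slide":[0.5,-1,0.2],"angular":[0,0,0]},{"slide":[0.5,-1,0.3],"angular":[0,0,0]},{"slide":[0.5,-1,0.3],"angular":[0,0,0]}]'
python3 -m creep '[{"slide":[0.4,-1,0.1],"angular":[0,0,0]},{"slide":[0.4,-0.8,0],"angular":[0,0,0]},{"slide":[0.2,0,0],"angular":[0,0,0]},{"slide":[0,0,0],"angular":[0,0,0]}]'
python3 go.py -0.236 -0.145 0.19
python3 - <<'E'
from workcell import imaging
import cv2
p,d=imaging.read_camera("wrist"); cv2.imwrite("pics/wrist2.png",p[:,:,::-1])
E
```

```text
time: 1.45
tool_pos: [0.3608, -0.2164, 0.3919]
tcp_rot: [-3.133, -0.235, 0.0]
wrist_force: [0.5, -0.0, -0.9]
width: 0.375
time: 1.87
tool_pos: [0.404, -0.0834, 0.362]
tcp_rot: [3.132, 0.236, 0.001]
wrist_force: [0.9, -0.8, -0.7]
width: 0.374
time: 2.2
tool_pos: [0.4225, -0.0356, 0.3596]
tcp_rot: [3.132, 0.241, 0.0]
wrist_force: [0.6, 0.3, 0.2]
width: 0.375
t 2.2 tcp [ 0.4225 -0.0356  0.3596] stopframe -0.244 -0.1721 w 0.375 F [0.6 0.3 0.2]
tool x yaw 0.1534 tilt [ 0. -0. -1.]
target [ 0.4263 -0.0076  0.19  ] rows of 25mm: [ 0.32 -1.08  6.79] turn z rows of 4deg 0.049
```

View pics/wrist2.png

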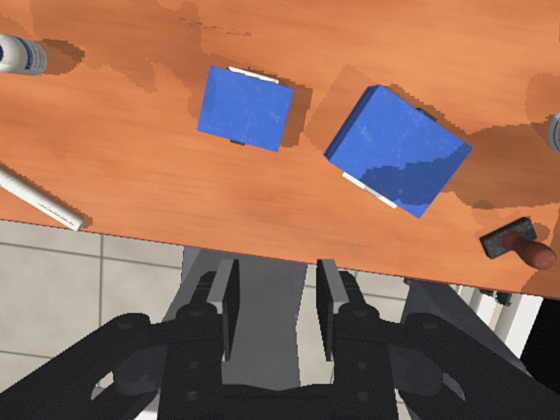

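The wrist view shows the small case at (245,108), with its latch at (237,142) facing the robot. The large blue one is at (398,150) and the penlight is at left. I'm checking the desk edge and measuring the case through the wrist camera before going down.

```bash
cat > wr.py <<'E'
import numpy as np,cv2,sys
from scipy.spatial.transform import Rotation as Ro
from workcell import bot,imaging
from h import f
def wcast(uv,z,s):
    m=imaging.camera_model("wrist");M=np.eye(4);M[:3,:3]=Ro.from_rotvec(s["tcp_rot"]).as_matrix();M[:3,3]=s["tool_pos"]
    T=M@m["tool_from_camera"];c=T[:3,3];uv=np.atleast_2d(np.array(uv,float))
    r=np.c_[(uv[:,0]-m["cx"])/f(m),(uv[:,1]-m["cy"])/f(m),np.ones(len(uv))]@T[:3,:3].T
    return c+r*((z-c[2])/r[:,2])[:,None]
E
python3 - <<'E'
from wr import *; from h import cast
s=bot.read_state();p=cv2.imread("pics/wrist2.png")[:,:,::-1]
print("edge wrist",wcast([[200,246],[400,268]],0,s).round(3).tolist(),"top",cast("top",[[288,308],[250,305]],0).round(3).tolist())
mk=cv2.inRange(cv2.cvtColor(p,cv2.COLOR_RGB2HSV),(105,120,40),(130,255,255))
for c in cv2.findContours(mk,0,2)[0]:
    if cv2.contourArea(c)>500:
        b=wcast(cv2.boxPoints(cv2.minAreaRect(c)),.03,s)[:,:2];print(b.round(4).tolist(),b.mean(0).round(4),np.linalg.norm(b-np.roll(b,-1,0),axis=1).round(4))
print("latch",wcast([[237,142]],.02,s))
E
```

```text
edge wrist [[0.353, 0.027, 0.0], [0.36, -0.166, 0.0]] top [[0.353, -0.014, 0.0], [0.352, 0.078, 0.0]]
[[0.4579, -0.0675], [0.5207, -0.095], [0.4838, -0.1849], [0.4155, -0.1614]] [ 0.4695 -0.1272] [0.0686 0.0972 0.0723 0.103 ]
[[0.4629, 0.0367], [0.5118, 0.028], [0.5053, -0.0369], [0.4553, -0.0311]] [ 0.4839 -0.0008] [0.0497 0.0652 0.0504 0.0682]
latch [[0.45727521 0.00196107 0.02      ]]
```

Both views agree within 2 mm, and the desk edge is at x=0.353. I'm going down behind the case.

```bash
python3 -m creep '[{"slide":[0.3,-0.6,0.3],"angular":[0,0,0]},{"slide":[0,-0.5,0.7],"angular":[0,0,0]},{"slide":[0,0,1],"angular":[0,0,0]},{"slide":[0,0,1],"angular":[0,0,0]},{"slide":[0,0,1],"angular":[0,0,0]}]'
python3 -m creep '[{"slide":[0,0,1],"angular":[0,0,0]},{"slide":[0,0,0.8],"angular":[0,0,0]},{"slide":[0,0,0.5],"angular":[0,0,0]},{"slide":[0,0,0],"angular":[0,0,0]}]'
python3 go.py -0.236 -0.145 0.182
```

```text
time: 2.67
tool_pos: [0.4251, -0.0091, 0.2592]
tcp_rot: [3.132, 0.234, 0.002]
wrist_force: [0.2, 0.0, -0.8]
width: 0.373
time: 3.0
tool_pos: [0.4231, -0.0092, 0.1993]
tcp_rot: [-3.132, -0.233, 0.01]
wrist_force: [-1.1, -1.2, -0.6]
width: 0.375
t 3.0 tcp [ 0.4231 -0.0092  0.1993] stopframe -0.2394 -0.146 w 0.375 F [-1.1 -1.2 -0.6]
tool x yaw 0.1487 tilt [-0.007  0.    -1.   ]
target [ 0.4263 -0.0076  0.182 ] rows of 25mm: [ 0.14 -0.04  0.69] turn z rows of 4deg -0.019
```

```bash
python3 -m creep '[{"slide":[0,0,0.4],"angular":[0,0,0]},{"slide":[0.1,0,0.3],"angular":[0,0,0]},{"slide":[0.2,0,0],"angular":[0,0,0]},{"slide":[0.2,0,0],"angular":[0,0,0]},{"slide":[0.2,0,0],"angular":[0,0,0]}]'
python3 go.py -0.236 -0.145 0.182
python3 -m creep '[{"slide":[0.2,0,0],"angular":[0,0,0]},{"slide":[0.2,0,0],"angular":[0,0,0]},{"slide":[0.2,0,0],"angular":[0,0,0]},{"slide":[0.2,0,0],"angular":[0,0,0]},{"slide":[0.2,0,0],"angular":[0,0,0]}]'
python3 go.py -0.236 -0.145 0.182
python3 - <<'E'
from workcell import imaging
import cv2
p,d=imaging.read_camera("wrist"); cv2.imwrite("pics/wrist3.png",p[:,:,::-1])
E
```

```text
time: 3.42
tool_pos: [0.4436, -0.0055, 0.1854]
tcp_rot: [3.132, 0.236, 0.002]
wrist_force: [0.0, -0.5, 0.2]
width: 0.374
t 3.42 tcp [ 0.4436 -0.0055  0.1854] stopframe -0.2186 -0.1455 w 0.374 F [ 0.  -0.5  0.2]
tool x yaw 0.1502 tilt [ 0.001 -0.    -1.   ]
target [ 0.4263 -0.0076  0.182 ] rows of 25mm: [-0.7  -0.02  0.14] turn z rows of 4deg 0.004
time: 3.83
tool_pos: [0.4675, -0.0016, 0.1848]
tcp_rot: [-3.133, -0.236, 0.001]
wrist_force: [-3.1, 0.2, 2.7]
width: 0.378
t 3.83 tcp [ 0.4675 -0.0016  0.1848] stopframe -0.1943 -0.1452 w 0.378 F [-3.1  0.2  2.7]
tool x yaw 0.1506 tilt [-0.001  0.    -1.   ]
target [ 0.4263 -0.0076  0.182 ] rows of 25mm: [-1.67 -0.01  0.11] turn z rows of 4deg 0.008
```

View pics/wrist3.png

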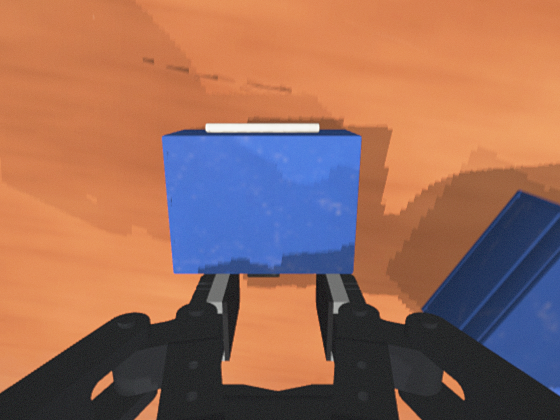

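The wrist view shows both fingertips on the front face, straddling the latch at (262,274), with the case squared to the tool. Continuing +x.

```bash
python3 -m creep '[{"slide":[0.2,0,0],"angular":[0,0,0]},{"slide":[0.2,0,0],"angular":[0,0,0]},{"slide":[0.2,0,0],"angular":[0,0,0]},{"slide":[0.2,0,0],"angular":[0,0,0]},{"slide":[0.2,0,0],"angular":[0,0,0]}]'
python3 -m creep '[{"slide":[0.2,0,0],"angular":[0,0,0]},{"slide":[0.2,0,0],"angular":[0,0,0]},{"slide":[0.2,0,0],"angular":[0,0,0]},{"slide":[0.2,0,0],"angular":[0,0,0]},{"slide":[0.2,0,0],"angular":[0,0,0]}]'
python3 -m creep '[{"slide":[0.2,0,0],"angular":[0,0,0]},{"slide":[0.2,0,0],"angular":[0,0,0]},{"slide":[0.2,0,0],"angular":[0,0,0]},{"slide":[0.2,0,0],"angular":[0,0,0]},{"slide":[0.2,0,0],"angular":[0,0,0]}]'
python3 -m creep '[{"slide":[0.2,0,0],"angular":[0,0,0]},{"slide":[0.2,0,0],"angular":[0,0,0]},{"slide":[0.2,0,0],"angular":[0,0,0]},{"slide":[0.2,0,0],"angular":[0,0,0]},{"slide":[0.2,0,0],"angular":[0,0,0]}]'
python3 go.py -0.063 -0.145 0.184
python3 - <<'E'
from workcell import imaging
import cv2
p,d=imaging.read_camera("wrist"); cv2.imwrite("pics/wrist4.png",p[:,:,::-1])
E
```

```text
time: 4.3
tool_pos: [0.4925, 0.0021, 0.1846]
tcp_rot: [-3.133, -0.236, -0.0]
wrist_force: [-0.9, -0.0, -0.1]
width: 0.375
time: 4.72
tool_pos: [0.5171, 0.0059, 0.1847]
tcp_rot: [-3.133, -0.236, 0.0]
wrist_force: [-0.5, -0.6, -0.4]
width: 0.37
time: 5.13
tool_pos: [0.5418, 0.0096, 0.1847]
tcp_rot: [-3.133, -0.236, 0.0]
wrist_force: [-1.1, -0.1, -0.4]
width: 0.374
time: 5.55
tool_pos: [0.5666, 0.0134, 0.1847]
tcp_rot: [3.133, 0.236, 0.0]
wrist_force: [-0.5, -0.7, -1.0]
width: 0.377
t 5.55 tcp [0.5666 0.0134 0.1847] stopframe -0.0942 -0.1452 w 0.377 F [-0.5 -0.7 -1. ]
tool x yaw 0.1505 tilt [ 0. -0. -1.]
target [0.5974 0.0182 0.184 ] rows of 25mm: [ 1.25 -0.01  0.03] turn z rows of 4deg 0.006
```

View pics/wrist4.png

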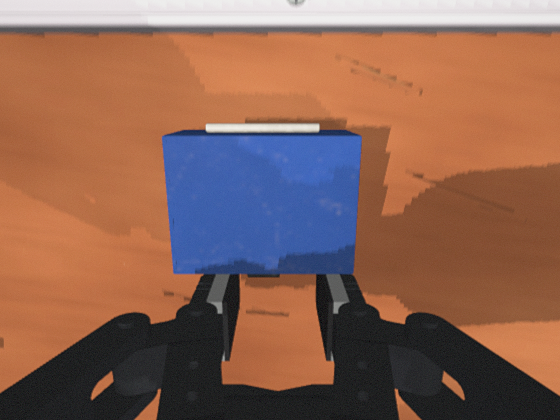

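The stop's inner face (row ~30) is parallel to the hinge side, with the case still square and about 33 mm to go. I'll push on and slow for contact.

```bash
python3 -m creep '[{"slide":[0.2,0,0],"angular":[0,0,0]},{"slide":[0.2,0,0],"angular":[0,0,0]},{"slide":[0.2,0,0],"angular":[0,0,0]},{"slide":[0.2,0,0],"angular":[0,0,0]},{"slide":[0.2,0,0],"angular":[0,0,0]}]'
python3 -m creep '[{"slide":[0.1,0,0],"angular":[0,0,0]},{"slide":[0.05,0,0],"angular":[0,0,0]},{"slide":[0.05,0,0],"angular":[0,0,0]}]'
python3 go.py -0.063 -0.145 0.184
python3 - <<'E'
from workcell import imaging
import cv2
p,d=imaging.read_camera("wrist"); cv2.imwrite("pics/wrist5.png",p[:,:,::-1])
E
```

```text
time: 6.02
tool_pos: [0.5913, 0.0171, 0.1846]
tcp_rot: [-3.133, -0.236, -0.0]
wrist_force: [-0.5, -0.1, -0.7]
width: 0.375
time: 6.27
tool_pos: [0.5957, 0.0178, 0.1847]
tcp_rot: [3.133, 0.236, -0.002]
wrist_force: [-2.1, -0.7, 3.8]
width: 0.377
t 6.27 tcp [0.5957 0.0178 0.1847] stopframe -0.0648 -0.1452 w 0.377 F [-2.1 -0.7  3.8]
tool x yaw 0.1505 tilt [-0.001 -0.    -1.   ]
target [0.5974 0.0182 0.184 ] rows of 25mm: [ 0.07 -0.01  0.03] turn z rows of 4deg 0.007
```

View pics/wrist5.png

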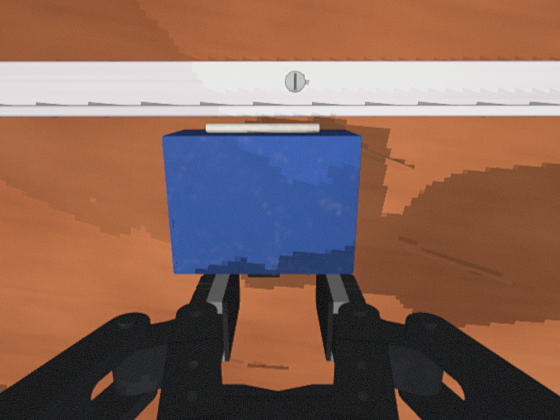

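The hinge side is now a few mm short of the wall. A few more tiny steps until force shows.

```bash
python3 -m creep '[{"slide":[0.04,0,0],"angular":[0,0,0]},{"slide":[0.04,0,0],"angular":[0,0,0]},{"slide":[0,0,0],"angular":[0,0,0]}]'
python3 -m creep '[{"slide":[0.04,0,0],"angular":[0,0,0]},{"slide":[0.04,0,0],"angular":[0,0,0]},{"slide":[0,0,0],"angular":[0,0,0]}]'
python3 go.py -0.063 -0.145 0.184
```

```text
time: 6.57
tool_pos: [0.5978, 0.0181, 0.1847]
tcp_rot: [-3.133, -0.236, -0.001]
wrist_force: [-0.3, 0.2, -0.5]
width: 0.374
time: 6.82
tool_pos: [0.5999, 0.0184, 0.1847]
tcp_rot: [-3.133, -0.236, -0.001]
wrist_force: [-0.0, 0.3, -0.3]
width: 0.376
t 6.82 tcp [0.5999 0.0184 0.1847] stopframe -0.0604 -0.1452 w 0.376 F [-0.   0.3 -0.3]
tool x yaw 0.1503 tilt [ 0.001  0.    -1.   ]
target [0.5974 0.0182 0.184 ] rows of 25mm: [-0.1  -0.01  0.03] turn z rows of 4deg 0.005
```

```bash
python3 -m creep '[{"slide":[0.04,0,0],"angular":[0,0,0]},{"slide":[0.04,0,0],"angular":[0,0,0]},{"slide":[0,0,0],"angular":[0,0,0]}]'
python3 -m creep '[{"slide":[0.04,0,0],"angular":[0,0,0]},{"slide":[0,0,0],"angular":[0,0,0]}]'
python3 go.py -0.063 -0.145 0.184
python3 - <<'E'
from workcell import imaging
import cv2
p,d=imaging.read_camera("wrist"); cv2.imwrite("pics/wrist6.png",p[:,:,::-1])
E
```

```text
time: 7.07
tool_pos: [0.6012, 0.0186, 0.1846]
tcp_rot: [3.133, 0.236, -0.003]
wrist_force: [-4.8, -0.2, 4.1]
width: 0.373
time: 7.23
tool_pos: [0.6015, 0.0186, 0.1845]
tcp_rot: [3.133, 0.236, -0.006]
wrist_force: [-8.6, -2.6, 5.3]
width: 0.374
t 7.23 tcp [0.6015 0.0186 0.1845] stopframe -0.0589 -0.1452 w 0.374 F [-8.6 -2.6  5.3]
tool x yaw 0.1505 tilt [-0.004 -0.    -1.   ]
target [0.5974 0.0182 0.184 ] rows of 25mm: [-0.17 -0.01  0.02] turn z rows of 4deg 0.007
```

View pics/wrist6.png

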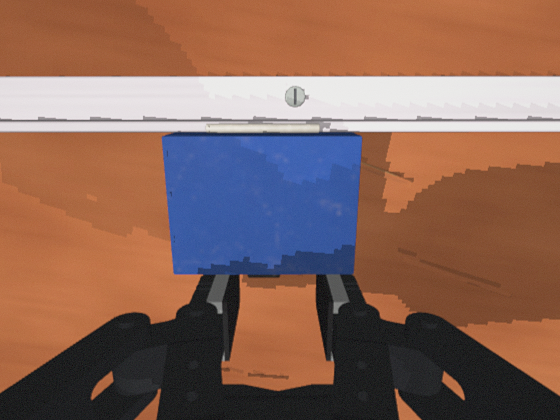

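Contact is confirmed: about 9 N, with the hinge side flush on the long arm (rows 122–132). I'm backing off, raising, shutting the fingers and going round to the right end.

```bash
python3 -m creep '[{"slide":[-0.3,0,0],"angular":[0,0,0]},{"slide":[-0.5,0,0],"angular":[0,0,0]},{"slide":[0,0,-1],"angular":[0,0,0]},{"slide":[0,0,-1],"angular":[0,0,0]},{"slide":[0,0,-1],"angular":[0,0,0]}]'
python3 -m creep '[{"slide":[0,1,0],"angular":[0,0,0]},{"slide":[0.5,1,0],"angular":[0,0,0]},{"slide":[0.8,0.7,0],"angular":[0,0,0]},{"slide":[0.8,0,0],"angular":[0,0,0]},{"slide":[0,0,0],"angular":[0,0,0]}]' 1 20
python3 go.py -0.024 -0.213 0.183
python3 - <<'E'
from workcell import imaging
import cv2
p,d=imaging.read_camera("wrist"); cv2.imwrite("pics/wrist7.png",p[:,:,::-1])
p,d=imaging.read_camera("top"); cv2.imwrite("pics/top7.png",cv2.resize(p[150:300,170:410],None,fx=3.2,fy=3.2)[:,:,::-1])
E
```

```text
time: 7.7
tool_pos: [0.5826, 0.0158, 0.26]
tcp_rot: [-3.133, -0.236, -0.001]
wrist_force: [0.7, 0.3, 0.0]
width: 0.376
time: 8.12
tool_pos: [0.6483, -0.044, 0.2609]
tcp_rot: [3.132, 0.233, 0.011]
wrist_force: [0.2, -0.7, 0.7]
width: -0.001
t 8.12 tcp [ 0.6483 -0.044   0.2609] stopframe -0.0219 -0.2141 w -0.001 F [ 0.2 -0.7  0.7]
tool x yaw 0.1487 tilt [ 0.007 -0.    -1.   ]
target [ 0.6461 -0.0432  0.183 ] rows of 25mm: [-0.11 -0.05  3.12] turn z rows of 4deg -0.018
```

View pics/wrist7.png

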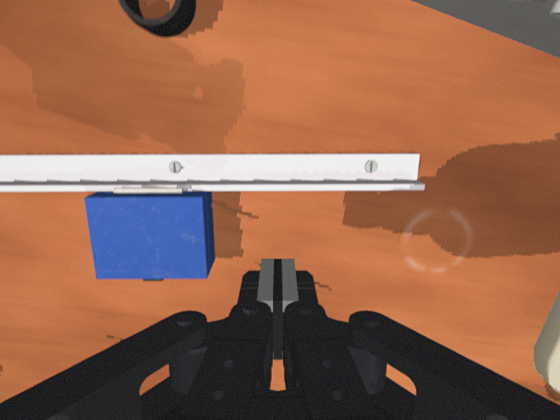

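View pics/top7.png

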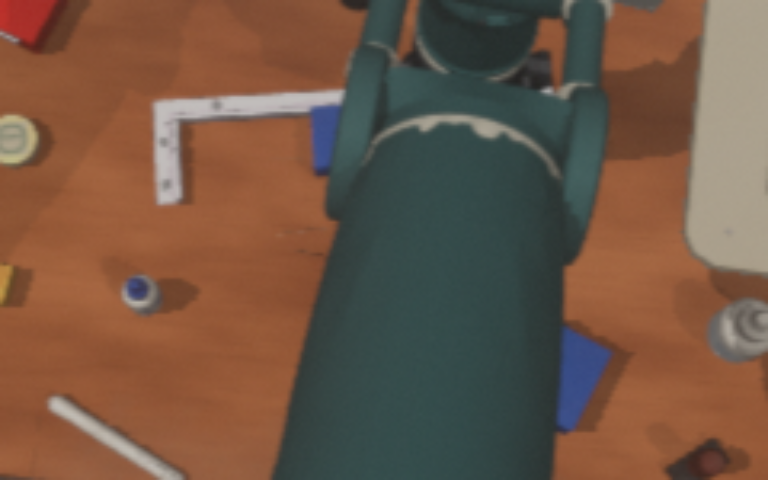

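The wrist view shows the case flush on the long arm at (152,235) with the shut fingers to its right. The top view shows the other things unmoved. I'm going down beside the right end and then pushing +y (tool −y).

```bash
python3 -m creep '[{"slide":[-0.1,0,0.8],"angular":[0,0,0]},{"slide":[0,0,1],"angular":[0,0,0]},{"slide":[0,0,0.8],"angular":[0,0,0]},{"slide":[0,0,0.5],"angular":[0,0,0]},{"slide":[0,0,0],"angular":[0,0,0]}]'
python3 -m creep '[{"slide":[0,-0.2,0],"angular":[0,0,0]},{"slide":[0,-0.2,0],"angular":[0,0,0]},{"slide":[0,-0.2,0],"angular":[0,0,0]},{"slide":[0,-0.2,0],"angular":[0,0,0]},{"slide":[0,-0.2,0],"angular":[0,0,0]}]'
python3 go.py -0.024 -0.080 0.184
python3 - <<'E'
from workcell import imaging
import cv2
p,d=imaging.read_camera("wrist"); cv2.imwrite("pics/wrist8.png",p[:,:,::-1])
E
```

```text
time: 8.63
tool_pos: [0.6396, -0.0428, 0.1784]
tcp_rot: [-3.131, -0.237, 0.011]
wrist_force: [0.0, 0.5, -0.9]
width: 0.001
time: 9.05
tool_pos: [0.6392, -0.018, 0.1835]
tcp_rot: [3.132, 0.237, 0.004]
wrist_force: [-0.5, 0.5, -0.2]
width: -0.0
t 9.05 tcp [ 0.6392 -0.018   0.1835] stopframe -0.0271 -0.1871 w -0.0 F [-0.5  0.5 -0.2]
tool x yaw 0.1507 tilt [ 0.002 -0.    -1.   ]
target [0.6262 0.0883 0.184 ] rows of 25mm: [ 0.13 -4.28 -0.02] turn z rows of 4deg 0.01
```

View pics/wrist8.png

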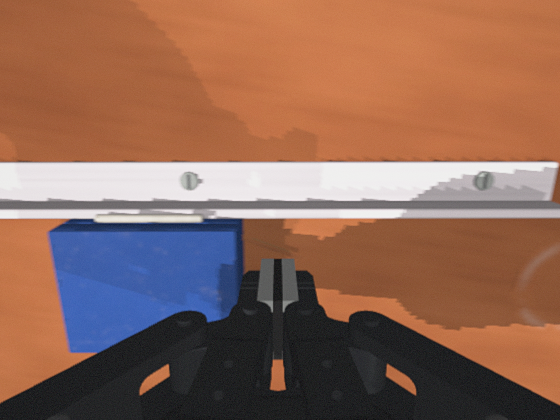

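The fingertips are now at the right end of the case (edge at col 243). Pushing along the wall.

```bash
python3 -m creep '[{"slide":[0.05,-0.2,0],"angular":[0,0,0]},{"slide":[0.05,-0.2,0],"angular":[0,0,0]},{"slide":[0,-0.2,0],"angular":[0,0,0]},{"slide":[0,-0.2,0],"angular":[0,0,0]},{"slide":[0,-0.2,0],"angular":[0,0,0]}]'
python3 -m creep '[{"slide":[0,-0.2,0],"angular":[0,0,0]},{"slide":[0,-0.2,0],"angular":[0,0,0]},{"slide":[0,-0.2,0],"angular":[0,0,0]},{"slide":[0,-0.2,0],"angular":[0,0,0]},{"slide":[0,-0.2,0],"angular":[0,0,0]}]'
python3 go.py -0.024 -0.080 0.184
python3 - <<'E'
from workcell import imaging
import cv2
p,d=imaging.read_camera("wrist"); cv2.imwrite("pics/wrist9.png",p[:,:,::-1])
E
```

```text
time: 9.52
tool_pos: [0.6371, 0.0056, 0.1826]
tcp_rot: [3.13, 0.237, -0.002]
wrist_force: [-3.9, -4.8, 3.7]
width: -0.003
time: 9.93
tool_pos: [0.6333, 0.0302, 0.1826]
tcp_rot: [3.13, 0.237, -0.002]
wrist_force: [-2.6, -6.6, 2.7]
width: -0.001
t 9.93 tcp [0.6333 0.0302 0.1826] stopframe -0.0257 -0.1385 w -0.001 F [-2.6 -6.6  2.7]
tool x yaw 0.1511 tilt [-0.001 -0.002 -1.   ]
target [0.6262 0.0883 0.184 ] rows of 25mm: [ 0.07 -2.34 -0.06] turn z rows of 4deg 0.015
```

View pics/wrist9.png

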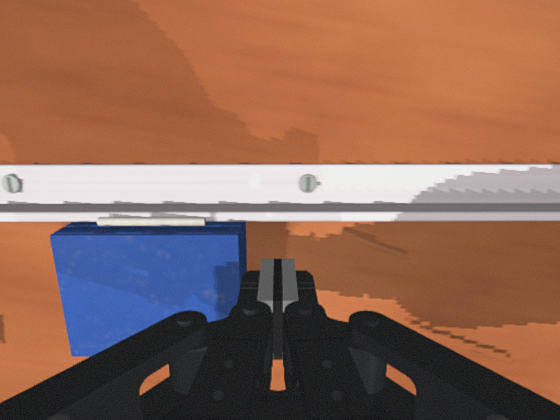

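The case slides along with the fingers and stays parallel to the wall. The force of about 7 N is well under the limit. Continuing.

```bash
python3 -m creep '[{"slide":[0,-0.2,0],"angular":[0,0,0]},{"slide":[0,-0.2,0],"angular":[0,0,0]},{"slide":[0,-0.2,0],"angular":[0,0,0]},{"slide":[0,-0.2,0],"angular":[0,0,0]},{"slide":[0,-0.2,0],"angular":[0,0,0]}]'
python3 -m creep '[{"slide":[0,-0.2,0],"angular":[0,0,0]},{"slide":[0,-0.2,0],"angular":[0,0,0]},{"slide":[0,-0.2,0],"angular":[0,0,0]},{"slide":[0,0,0],"angular":[0,0,0]}]'
python3 go.py -0.024 -0.080 0.184
python3 - <<'E'
from workcell import imaging
import cv2
p,d=imaging.read_camera("wrist"); cv2.imwrite("pics/wrist10.png",p[:,:,::-1])
E
```

```text
time: 10.4
tool_pos: [0.6296, 0.055, 0.1825]
tcp_rot: [3.131, 0.237, -0.002]
wrist_force: [-3.2, -5.9, 3.2]
width: -0.001
time: 10.73
tool_pos: [0.6274, 0.0707, 0.1824]
tcp_rot: [3.132, 0.237, -0.001]
wrist_force: [-1.3, -2.5, 1.1]
width: 0.002
t 10.73 tcp [0.6274 0.0707 0.1824] stopframe -0.0255 -0.0976 w 0.002 F [-1.3 -2.5  1.1]
tool x yaw 0.1511 tilt [-0.001 -0.001 -1.   ]
target [0.6262 0.0883 0.184 ] rows of 25mm: [ 0.06 -0.7  -0.06] turn z rows of 4deg 0.015
```

View pics/wrist10.png

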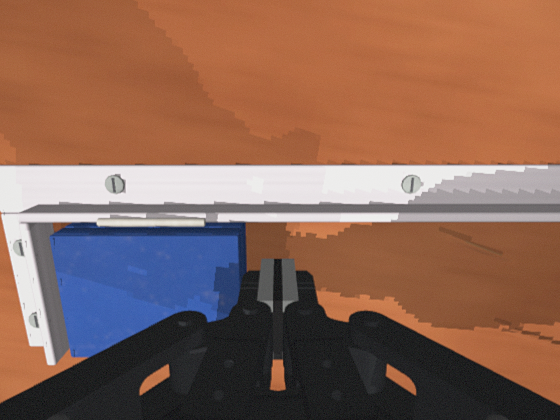

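The short arm is now only a few mm from the left end (cols 35–65 against 52–71). Small steps from here, watching the force.

```bash
python3 -m creep '[{"slide":[0,-0.1,0],"angular":[0,0,0]},{"slide":[0,-0.1,0],"angular":[0,0,0]},{"slide":[0,0,0],"angular":[0,0,0]}]'
python3 -m creep '[{"slide":[0,-0.05,0],"angular":[0,0,0]},{"slide":[0,-0.05,0],"angular":[0,0,0]},{"slide":[0,0,0],"angular":[0,0,0]}]'
python3 go.py -0.024 -0.080 0.184
```

```text
time: 11.03
tool_pos: [0.6268, 0.0756, 0.1823]
tcp_rot: [3.132, 0.236, -0.0]
wrist_force: [-2.0, -3.1, 1.2]
width: -0.0
time: 11.28
tool_pos: [0.6265, 0.0779, 0.1822]
tcp_rot: [3.132, 0.236, -0.0]
wrist_force: [-1.7, -4.4, 2.5]
width: -0.001
t 11.28 tcp [0.6265 0.0779 0.1822] stopframe -0.0253 -0.0903 w -0.001 F [-1.7 -4.4  2.5]
tool x yaw 0.1504 tilt [-0. -0. -1.]
target [0.6262 0.0883 0.184 ] rows of 25mm: [ 0.05 -0.41 -0.07] turn z rows of 4deg 0.006
```

```bash
python3 -m creep '[{"slide":[0,-0.05,0],"angular":[0,0,0]},{"slide":[0,-0.05,0],"angular":[0,0,0]},{"slide":[0,0,0],"angular":[0,0,0]}]'
python3 -m creep '[{"slide":[0,-0.05,0],"angular":[0,0,0]},{"slide":[0,0,0],"angular":[0,0,0]}]'
python3 go.py -0.024 -0.080 0.184
python3 - <<'E'
from workcell import imaging
import cv2
p,d=imaging.read_camera("wrist"); cv2.imwrite("pics/wrist11.png",p[:,:,::-1])
E
```

```text
time: 11.53
tool_pos: [0.6262, 0.0804, 0.1823]
tcp_rot: [3.132, 0.236, -0.0]
wrist_force: [-2.8, -3.5, 1.8]
width: 0.002
time: 11.7
tool_pos: [0.626, 0.0816, 0.1822]
tcp_rot: [3.133, 0.236, -0.0]
wrist_force: [-1.8, -4.0, 3.0]
width: 0.003
t 11.7 tcp [0.626  0.0816 0.1822] stopframe -0.0253 -0.0866 w 0.003 F [-1.8 -4.   3. ]
tool x yaw 0.1504 tilt [-0. -0. -1.]
target [0.6262 0.0883 0.184 ] rows of 25mm: [ 0.05 -0.26 -0.07] turn z rows of 4deg 0.005
```

View pics/wrist11.png

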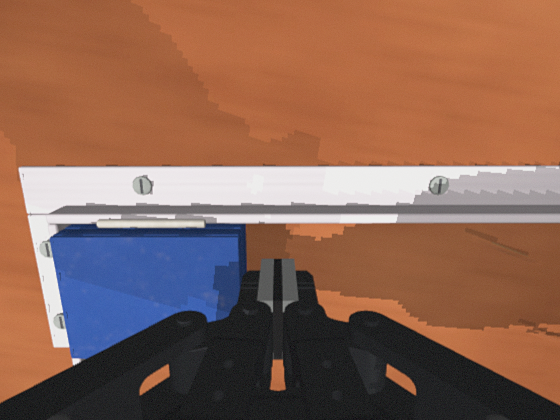

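```bash
python3 -m creep '[{"slide":[0,-0.05,0],"angular":[0,0,0]},{"slide":[0,0,0],"angular":[0,0,0]}]'
python3 -m creep '[{"slide":[0,-0.05,0],"angular":[0,0,0]},{"slide":[0,0,0],"angular":[0,0,0]}]'
python3 -m creep '[{"slide":[0,-0.05,0],"angular":[0,0,0]},{"slide":[0,0,0],"angular":[0,0,0]}]'
python3 go.py -0.024 -0.080 0.184
```

```text
time: 11.92
tool_pos: [0.6258, 0.0829, 0.1822]
tcp_rot: [3.133, 0.236, -0.0]
wrist_force: [-2.4, -4.7, 1.9]
width: -0.001
time: 12.08
tool_pos: [0.6255, 0.0842, 0.1822]
tcp_rot: [3.133, 0.236, -0.0]
wrist_force: [-2.1, -4.0, 2.3]
width: 0.0
time: 12.25
tool_pos: [0.6254, 0.0854, 0.1822]
tcp_rot: [3.133, 0.236, -0.0]
wrist_force: [-2.3, -3.7, 3.1]
width: 0.004
t 12.25 tcp [0.6254 0.0854 0.1822] stopframe -0.0253 -0.0828 w 0.004 F [-2.3 -3.7  3.1]
tool x yaw 0.1505 tilt [-0. -0. -1.]
target [0.6262 0.0883 0.184 ] rows of 25mm: [ 0.05 -0.11 -0.07] turn z rows of 4deg 0.007
```

```bash
python3 -m creep '[{"slide":[0,-0.05,0],"angular":[0,0,0]},{"slide":[0,0,0],"angular":[0,0,0]}]'
python3 -m creep '[{"slide":[0,-0.05,0],"angular":[0,0,0]},{"slide":[0,0,0],"angular":[0,0,0]}]'
python3 -m creep '[{"slide":[0,-0.05,0],"angular":[0,0,0]},{"slide":[0,0,0],"angular":[0,0,0]}]'
python3 go.py -0.024 -0.080 0.184
```

```text
time: 12.42
tool_pos: [0.6252, 0.0866, 0.1822]
tcp_rot: [3.133, 0.236, -0.0]
wrist_force: [-2.0, -3.2, 3.4]
width: 0.002
time: 12.58
tool_pos: [0.6252, 0.0871, 0.1823]
tcp_rot: [3.131, 0.237, 0.0]
wrist_force: [-1.7, -8.1, 2.8]
width: -0.002
time: 12.75
tool_pos: [0.6251, 0.0874, 0.1822]
tcp_rot: [3.129, 0.237, 0.0]
wrist_force: [-1.1, -13.9, 1.9]
width: 0.0
t 12.75 tcp [0.6251 0.0874 0.1822] stopframe -0.0253 -0.0807 w 0.0 F [ -1.1 -13.9   1.9]
tool x yaw 0.1514 tilt [ 0.    -0.003 -1.   ]
target [0.6262 0.0883 0.184 ] rows of 25mm: [ 0.05 -0.03 -0.07] turn z rows of 4deg 0.02
```

The force rose to 14 N as the end met the short arm, and the fingertip offset (14.8 mm) fits the half-width. I'm backing off, raising and moving behind the front face for a look.

```bash
python3 -m creep '[{"slide":[0,0.2,0],"angular":[0,0,0]},{"slide":[0,0.6,0],"angular":[0,0,0]},{"slide":[0,0,-1],"angular":[0,0,0]},{"slide":[0,0,-1],"angular":[0,0,0]},{"slide":[0,0,-1],"angular":[0,0,0]}]'
python3 -m creep '[{"slide":[-1,0,-0.3],"angular":[0,0,0]},{"slide":[-1,-0.7,0],"angular":[0,0,0]},{"slide":[-0.7,-1,0],"angular":[0,0,0]},{"slide":[0,-1,0],"angular":[0,0,0]},{"slide":[0,0,0],"angular":[0,0,0]}]' 0.25
python3 go.py -0.085 -0.033 0.184
python3 - <<'E'
from workcell import imaging
import cv2
p,d=imaging.read_camera("wrist"); cv2.imwrite("pics/wrist12.png",p[:,:,::-1])
p,d=imaging.read_camera("scene"); cv2.imwrite("pics/scene12.png",cv2.resize(p[130:310,180:420],None,fx=3.2,fy=3.2)[:,:,::-1])
E
```

```text
time: 13.17
tool_pos: [0.6278, 0.069, 0.2571]
tcp_rot: [-3.132, -0.235, 0.002]
wrist_force: [1.1, 0.1, 0.2]
width: -0.003
time: 13.58
tool_pos: [0.5497, 0.1286, 0.2648]
tcp_rot: [-3.13, -0.238, -0.001]
wrist_force: [-0.2, 0.4, 0.2]
width: 0.374
t 13.58 tcp [0.5497 0.1286 0.2648] stopframe -0.0937 -0.0287 w 0.374 F [-0.2  0.4  0.2]
tool x yaw 0.1518 tilt [ 0.     0.003 -1.   ]
target [0.5589 0.1257 0.184 ] rows of 25mm: [0.34 0.18 3.23] turn z rows of 4deg 0.026
```

View pics/wrist12.png

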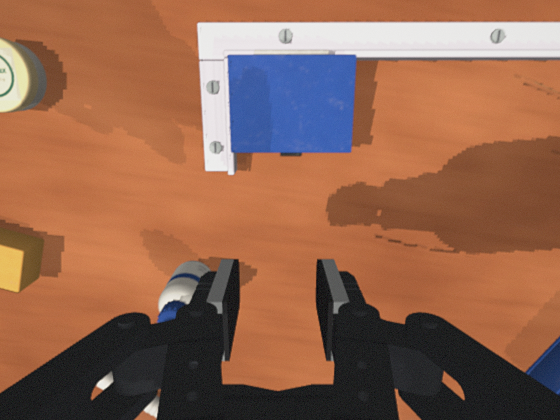

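View pics/scene12.png

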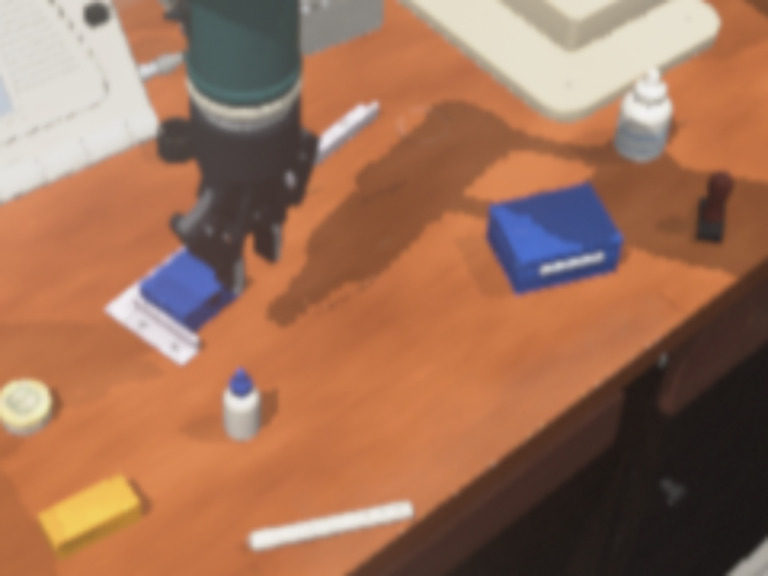

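The wrist view shows the case in the corner: body at (292,103), latch at (291,153) facing out. The bottle is clear at (180,300). Now measuring the fit.

```bash
cat > fit.py <<'E'
import sys
from wr import *; from go import C,X,Y
s=bot.read_state();p=cv2.imread(sys.argv[-1])[:,:,::-1]
mk=cv2.inRange(cv2.cvtColor(p,cv2.COLOR_RGB2HSV),(105,120,40),(130,255,255))
c=max(cv2.findContours(mk[:240,100:450],0,2)[0],key=cv2.contourArea)+[100,0]
r=cv2.minAreaRect(c);b=wcast(cv2.boxPoints(r),.03,s)[:,:2]
q=np.c_[(b-C)@X,(b-C)@Y];print("corners stop frame mm\n",(q*1e3).round(1),"mean",(q.mean(0)*1e3).round(1))
hull=c.reshape(-1,2);x0,y0,w,h=cv2.boundingRect(c)
bot_=[(u,hull[np.abs(hull[:,0]-u)<1][:,1].max()) for u in range(x0+8,x0+w-8,4) if (np.abs(hull[:,0]-u)<1).any()]
bot_=[t for t in bot_ if abs(t[0]-(x0+w/2))>18]
B=wcast(bot_,.03,s)[:,:2];q=np.c_[(B-C)@X,(B-C)@Y];k=np.polyfit(q[:,1],q[:,0],1);print("front edge x_s mm",(q[:,0].mean()*1e3).round(1),"rel yaw",-k[0])
E
python3 fit.py pics/wrist12.png
```

```text
t 13.68 tcp [0.5511 0.1266 0.2649] stopframe -0.0925 -0.0309 w 0.377 F [-1.2 -0.8  0. ]
tool x yaw 0.1521 tilt [ 0.001  0.001 -1.   ]
corners stop frame mm
 [[  2.6  -5.8]
 [  2.8 -70.6]
 [-46.4 -73.6]
 [-46.7  -4.2]] mean [-21.9 -38.6]
front edge x_s mm -9.7 rel yaw 4.557414743941267
```

The arm was still settling between picture and state, so this check is too loose (a 2 mm shift). I'll do the final gentle front push, then measure at rest relative to the stop.

```bash
python3 -m creep '[{"slide":[0.2,0.1,0.8],"angular":[0,0,0]},{"slide":[0.1,0,1],"angular":[0,0,0]},{"slide":[0,0,0.8],"angular":[0,0,0]},{"slide":[0,0,0.5],"angular":[0,0,0]},{"slide":[0,0,0],"angular":[0,0,0]}]'
python3 go.py -0.065 -0.033 0.185
```

```text
time: 14.1
tool_pos: [0.5575, 0.1236, 0.1837]
tcp_rot: [3.132, 0.234, -0.009]
wrist_force: [-0.5, 0.9, 0.3]
width: 0.375
t 14.1 tcp [0.5575 0.1236 0.1837] stopframe -0.0866 -0.0349 w 0.375 F [-0.5  0.9  0.3]
tool x yaw 0.1494 tilt [-0.006 -0.001 -1.   ]
target [0.5787 0.1287 0.185 ] rows of 25mm: [ 0.87 -0.07 -0.06] turn z rows of 4deg -0.009
```

```bash
python3 -m creep '[{"slide":[0.2,0,0],"angular":[0,0,0]},{"slide":[0.2,0,0],"angular":[0,0,0]},{"slide":[0.2,0,0],"angular":[0,0,0]},{"slide":[0.1,0,0],"angular":[0,0,0]},{"slide":[0.1,0,0],"angular":[0,0,0]}]'
python3 -m creep '[{"slide":[0.06,0,0],"angular":[0,0,0]},{"slide":[0.06,0,0],"angular":[0,0,0]},{"slide":[0,0,0],"angular":[0,0,0]}]'
python3 go.py -0.059 -0.033 0.185
```

```text
time: 14.52
tool_pos: [0.5798, 0.1279, 0.1885]
tcp_rot: [-3.132, -0.236, -0.004]
wrist_force: [0.7, -1.2, 1.0]
width: 0.376
time: 14.77
tool_pos: [0.5818, 0.1283, 0.1874]
tcp_rot: [-3.133, -0.236, -0.001]
wrist_force: [0.0, 0.5, -0.1]
width: 0.372
t 14.77 tcp [0.5818 0.1283 0.1874] stopframe -0.062 -0.0339 w 0.372 F [ 0.   0.5 -0.1]
tool x yaw 0.1505 tilt [ 0.  0. -1.]
target [0.5846 0.1296 0.185 ] rows of 25mm: [ 0.12 -0.03  0.1 ] turn z rows of 4deg 0.007
```

```bash
python3 -m creep '[{"slide":[0.06,0,0.05],"angular":[0,0,0]},{"slide":[0.04,0,0.05],"angular":[0,0,0]},{"slide":[0,0,0],"angular":[0,0,0]}]'
python3 -m creep '[{"slide":[0.04,0,0],"angular":[0,0,0]},{"slide":[0,0,0],"angular":[0,0,0]}]'
python3 -m creep '[{"slide":[0.04,0,0],"angular":[0,0,0]},{"slide":[0,0,0],"angular":[0,0,0]}]'
python3 go.py -0.059 -0.033 0.185
```

```text
time: 15.02
tool_pos: [0.5838, 0.1285, 0.1843]
tcp_rot: [3.133, 0.236, -0.001]
wrist_force: [-0.2, 0.6, -0.4]
width: 0.375
time: 15.18
tool_pos: [0.5844, 0.1286, 0.1842]
tcp_rot: [3.132, 0.236, -0.004]
wrist_force: [-1.9, 0.3, 0.5]
width: 0.375
time: 15.35
tool_pos: [0.5847, 0.1287, 0.1843]
tcp_rot: [3.132, 0.236, -0.007]
wrist_force: [-5.7, -1.2, 4.7]
width: 0.377
t 15.35 tcp [0.5847 0.1287 0.1843] stopframe -0.059 -0.0339 w 0.377 F [-5.7 -1.2  4.7]
tool x yaw 0.1505 tilt [-0.004 -0.001 -1.   ]
target [0.5846 0.1296 0.185 ] rows of 25mm: [-0.   -0.04 -0.03] turn z rows of 4deg 0.007
```

Contact at the same TCP x (−0.059) as when the case was first flush, so the hinge side is seated. Backing off, raising and checking from above.

```bash
python3 -m creep '[{"slide":[-0.3,0,0],"angular":[0,0,0]},{"slide":[-0.6,0,0],"angular":[0,0,0]},{"slide":[0,0,-1],"angular":[0,0,0]},{"slide":[0,0,-1],"angular":[0,0,0]},{"slide":[0,0,-1],"angular":[0,0,0]}]'
python3 -m creep '[{"slide":[0,0.5,-1],"angular":[0,0,0]},{"slide":[0,0.5,-0.5],"angular":[0,0,0]},{"slide":[0,0,0],"angular":[0,0,0]},{"slide":[0,0,0],"angular":[0,0,0]},{"slide":[0,0,0],"angular":[0,0,0]}]'
python3 - <<'E'
from wr import *
from go import C,X,Y
s=bot.read_state()
p,d=imaging.read_camera("wrist"); cv2.imwrite("pics/wrist13.png",p[:,:,::-1]); np.savez("pics/w13.npz",p=p,d=d,pos=s["tool_pos"],rot=s["tcp_rot"])
E
```

```text
time: 15.77
tool_pos: [0.5631, 0.1253, 0.2599]
tcp_rot: [3.133, 0.236, -0.001]
wrist_force: [1.8, -0.7, 0.0]
width: 0.376
time: 16.18
tool_pos: [0.5667, 0.1005, 0.2955]
tcp_rot: [-3.133, -0.235, 0.004]
wrist_force: [-0.6, 0.2, -0.8]
width: 0.379
t 16.18 tcp [0.5667 0.1005 0.2955] stopframe -0.081 -0.0591 w 0.379 F [-0.6  0.2 -0.8]
tool x yaw 0.1495 tilt [-0.002  0.    -1.   ]
```

View pics/wrist13.png

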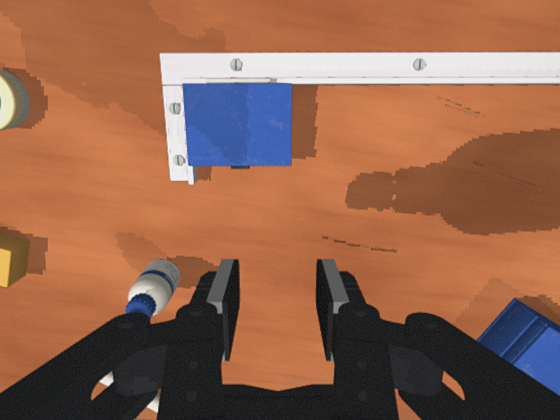

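The wrist view shows the case square in the corner, latch (240,167) facing out, and wall end at (194,184). Measuring relative to the stop in the same picture:

Run:
```python
from wr import *
from go import C,X,Y
z=np.load("pics/w13.npz");p=z["p"];s={"tool_pos":z["pos"],"tcp_rot":z["rot"]}
im=p[40:200,150:330,::-1];cv2.imwrite("pics/w13c.png",cv2.resize(im,None,fx=4,fy=3.7,interpolation=cv2.INTER_CUBIC))
mk=cv2.inRange(cv2.cvtColor(p,cv2.COLOR_RGB2HSV),(105,120,40),(130,255,255))[:200,:320]
def line(P): v=cv2.fitLine(np.float32(P),cv2.DIST_HUBER,0,.0005,.0005).ravel();return v
rows=range(95,158,4);cols=[c for c in range(195,285,4) if abs(c-240)>14]
Lf=[(np.where(mk[r])[0].min()-.5,r) for r in rows];Rt=[(np.where(mk[r])[0].max()+.5,r) for r in rows]
Fr=[(c,np.where(mk[:,c])[0].max()+.5) for c in cols]
def S(uv,h): b=wcast(uv,h,s)[:,:2]; return np.c_[(b-C)@X,(b-C)@Y]*1e3
for n,e in (("left",Lf),("right",Rt),("front",Fr)):
    q=S(e,.03);v=line(q);print(n,"mean",q.mean(0).round(1),"angle",np.round(np.arctan2(v[1],v[0]),3))
# walls: wall-top inner edge of long arm right of the case (z .016), blue channel
G=p[:,:,2].astype(float);E=[]
for c in range(330,540,6):
    a=G[55:110,c];i=np.where(a>125)[0].max();E.append((c,55+i+.5))
q=S(E,.016);v=line(q);print("long arm inner edge: x_s",q.mean(0).round(1),"angle",np.round(np.arctan(v[0]/v[1]),3)); 
print("short end inner px",S([[194,184]],.016).round(1))
print("latch",S([[240,168]],.02).round(1))
```

```text
t 16.23 tcp [0.5665 0.1007 0.295 ] stopframe -0.0812 -0.0589 w 0.374 F [-0.4 -0.5 -0.2]
tool x yaw 0.1499 tilt [-0.003 -0.    -1.   ]
left mean [-23.4  -2.7] angle -0.003
right mean [-23.4 -67.9] angle -0.012
front mean [-47.9 -35.1] angle -1.557
long arm inner edge: x_s [   1.6 -157.4] angle -0.0
short end inner px [[-63.4  -2.6]]
latch [[-51.7 -34.7]]
```

View pics/w13c.png

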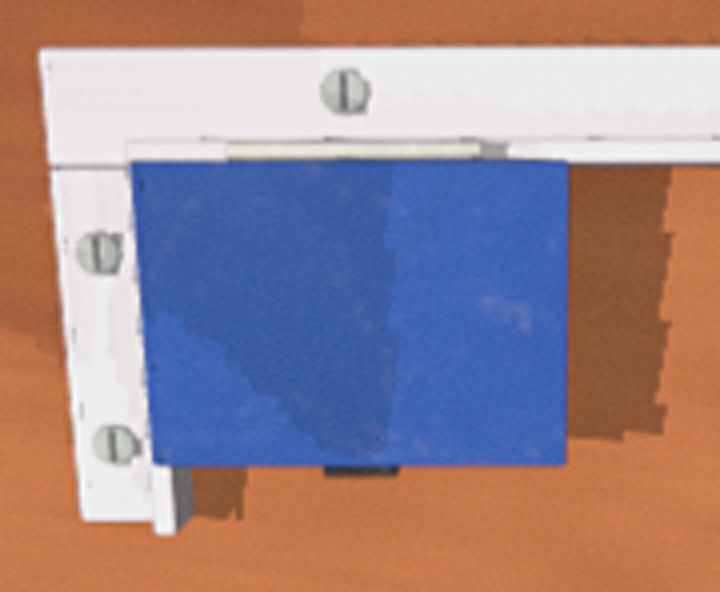

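Relative to the stop in the same picture, the left end gap is about 0 mm, the front face is at −49.5 mm (expected −50) and the rotation is about 0.01 rad. Everything is within tolerance and the gripper is clear. One last look at the neighbours, then I hand in.

Run:
```python
from workcell import imaging,order,bot
import cv2,numpy as np
p,d=imaging.read_camera("scene"); a=np.load("pics/scene0.npz")["p"]
cv2.imwrite("pics/scene14.png",np.vstack([cv2.resize(q[140:310,180:420],None,fx=2,fy=1.7) for q in (a,p)])[:,:,::-1])
```

```text
(no output)
```

View pics/scene14.png

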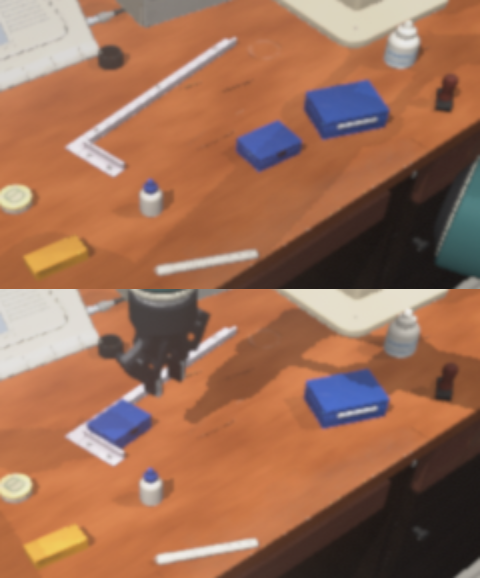

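Before (top) and after (bottom): every other thing stands at the same pixels (bottle (150,197) against (150,487−289), and so on), and the case is in the corner.

```bash
python3 -c "
from workcell import order
print(order.finish_job())"
```

```text
the job is handed in; nothing more can be done
None
```

The small blue case is in the inside corner of the stop with its latch facing out, and I handed the job in at about 16 s; no verdict came back. I pushed it +x against the long arm with the fingers straddling the latch, then +y along that arm to the short arm, then gave it a last light push on the front. It was never lifted.

**Last checks:**
- **Fit:** measured from the stop's own edges in the final wrist picture, the end gap is about 0 mm. The front face is at −49.5 mm (expected −50) and the case is turned about 0.01 rad.
- **Force:** wrist force readings, taken at the end of each call, peaked at about 14 N.
- **Clearance:** the gripper stood clear of everything at hand-in, and the before and after scene pictures show every other thing in the same place.

**Disagreements:**
- One earlier wrist measurement put the case about 5 mm off in y. The arm was still settling between the picture and the pose reading, so I discarded it.
- The wrist camera and my first top-camera position for the stop differ by about 2 mm. That is within the calibration error, so I judged the fit relative to the stop.
- My first set of rows for the approach was refused because "angular" was missing. Nothing moved, and I resent them.

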